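# Drive a seized pin out of a lab clamp boss and free the boss from the vise

### The arm

A 6-joint arm with a two-finger parallel gripper is mounted at the origin on the work surface. World frame = base frame: x ahead of the robot, y to its left, z up, the work surface at z = 0. Lengths are in mm, angles in rad, forces in N, time in s.
With the tool pointing down it reaches from about 400 to 925 mm from the base axis. Payload 12.5 kg.
Tool frame: the origin (TCP) lies at the very end of the fingers, on their centre line; the grasp point (between the pads) lies 19 mm behind it; x points along the fingers, y is the direction in which the jaws open and shut, and the axes are right-handed (so a half turn about x gives the same grasp; the last joint's range is limited). The gripper opens to 95 mm and grips with 3 to 60 N. Pads are 20 mm wide; open, the fingers measure 119 mm over their backs; the gripper's body (75 mm by 180 mm) begins 59 mm behind the grasp point.
Start: joints at [-1.215, 0.491, 1.559, -0, 1.092, -0.106], TCP at [278.501, -559.543, 181.961] pointing down, gripper open.
Joint ranges: [-3.1, 3.1], [-0.84, 2.19], [0.05, 2.79], [-1.13, 4.28], [0.06, 2.93], [-2.69, 2.69]. Speed limits (rad/s): [2.22, 2.22, 2.79, 3.14, 3.14, 3.14].

### API

Orientations are given as [roll, pitch, yaw] about the fixed x, y, z axes, in that order (R = Rz(yaw) Ry(pitch) Rx(roll)).
In Python, from cell import env, optics, job gives the robot as it stands.
- The arm moves only by the shell command python3 -m handwheel 'ROWS' [OPENING]. ROWS is JSON, a list of rows, each an object with "travel": the shift along the world's x, y, z in mm, a list of three; "roll": the turn about the world's z in degrees. In form: [{"travel": [dx, dy, dz], "roll": roll}, ...]. A call has 1 to 8 rows; each row is the pose to reach, as a shift and turn from the pose commanded when the call began; what a row does not reach only later rows make up. A row lasts 1/10 s, in which the tool goes at most 50 mm and 8.59 degrees, less where a joint would pass 70% of its speed; a pose out of reach is approached as far as the arm can. A call with a gripper value outside its range is refused whole. OPENING is the closure, from -1 (fully open) to 1 (shut), set as the call begins (- or left out, the last holds). The fingers move at their own pace and stop on an object; the grip force is fixed at half the most. Time passes only in rows, so rows that repeat a pose let the fingers close. It gives the time, the measured TCP pose, the force and the opening at its end, in the units of the state.
- env.state(): the state, without advancing time (a new reading comes with each control period).
- optics.read_camera(name): name is "side" or "top"; returns the picture (480x640x3 uint8, red, green, blue); there is no depth.
- optics.camera_params(name): a dict with "fx", "fy", "cx", "cy" (pixels), "k1" (the pictures are not rectified: a ray, as slopes to the right and down, at radius r is drawn at 1 + k1 r^2 times it, then the intrinsics apply), "world_from_camera" (4x4, takes a point from camera to world coordinates). Camera axes: x right, y up, looking along -z (the intrinsics and any distortion apply to the point x, -y, -z); pixel columns grow to the right and rows downward; lengths in mm; the calibration is good to about 2 mm. A picture is of the moment at which its call begins. camera_params takes no time and is no camera call.
- job.job_done(): hands the job in, once; it reports no verdict.
The state is a dict: "t": time; "joints": joint angles; "qvel": joint speeds; "tau": joint torques, N m; "eef_pos": TCP position; "tcp_rot": TCP orientation; "ft_force": force on the tool from outside, world axes, zero at the start; "moment": the same for the moment, N m; "opening": opening from 0.0 (shut) to 1.0 (fully open).
Only numpy, scipy, OpenCV 4.12 (cv2) and the standard library are available. Lean on these libraries where they do the work, as an engineer would, in place of code of your own. Each camera call takes 0.05 s, during which the arm holds its last target.

### The job

The aluminium clamp boss in the slide vise has a seized pin: take the drift punch from its wooden rack, drive the pin down through the boss from above until it drops into the pan under the rails, and hang the drift back upright in the rack by its collar. Then pull the vise's sliding jaw wide open, lift the boss out and set it down flat on its underside in the white tray, without dropping it. Do not knock over the beaker or the conical flask.

Things in the scene. Friction and masses are not known exactly. Their poses are not given: they have to be found in the camera images.
- drift_grip (a point): Drift punch (about 130 to 190 g), standing upright in the rack at the start; this point is the centre of its grip, z along the tool towards its top. Grip: dark steel, 14 x 14 mm square (sides along this point's x and y), 50 mm tall (25 mm above and below this point). Below it a round collar 30 mm across, 5 mm thick (25 to 30 mm below this point), then a round shank of 8 mm diameter, 62 mm long: the tip is 92 mm below this point.
- rack_hole0 (a point): Centre of the mouth of the single round hole in the fixed wooden rack (block 75 x 75 mm, 75 mm tall, this point at its top face). Hole 18 mm wide, 68 mm deep; the drift's collar rests on the top face around it, which puts drift_grip 30 mm above this point. The rack stands to the robot's left or right.
- boss_mid (a point): Centre of the clamp boss, an aluminium block 54 mm (its x) by 44 mm (its y) by 44 mm tall, about 200 to 340 g, resting on the vise's rails between the jaws. Its x is the vise's x. A round hole of 14 mm runs vertically through its middle; the pin sits in it, top end 4 mm below the boss's top face. The two 54 mm-apart end faces stand free of the vise and can be gripped from above; the jaws stand against the y faces.
- pin_mid (a point): Middle of the steel pin, z along it: 45 mm long, ringed body of 12 mm, and an 18 mm head under the boss (it can only go out downwards). It catches at four places, each giving way at about 8 to 15 N. With its top pushed about 38 mm below the boss's top face it falls out (drive the drift's tip 45 mm below that face to be sure) between the rails into the pan, to stand or lie there.
- vise: Fixed slide vise, painted grey. Origin on the bench straight below the middle of the boss as it sits in the vise; z up, y the direction in which the sliding jaw opens. Two steel rails run along y, tops 70 mm above the bench, outer edges at x = +-24 mm, with a 28 mm gap between them; below is a pan, floor 8 mm above the bench, 118 mm wide inside (x), from y = -67 to +167 mm. The fixed jaw (y = -56 to -22 mm) is 116 mm high.
- jaw (a joint): Travel of the sliding jaw in m: 0 closed (start), 0.05 fully open; about 4 N of friction, stays where it is left. Closed, a lip on its top (underside 2.5 mm over the boss) reaches over the boss's edge by 5.5 mm and keeps the boss from being lifted.
- jaw_grip (a point): Gripping point of the sliding jaw's upright dark steel grip: a post 18 mm (x) by 16 mm (y) that stands from 83 to 136 mm above the bench; this point is on its axis at 116 mm. It moves with the jaw; its axes are the vise's.
- tray_in (a point): Centre of the inner floor (4 mm above the bench) of the fixed white tray: inside 162 mm (x) by 152 mm (y), walls 22 mm tall over all. It stands on the side of the robot where the rack is not.
- beaker: Glass beaker, 68 mm wide, 90 mm tall, loose; origin at its underside. Not to be knocked over.
- flask: Conical glass flask, 82 mm wide, 127 mm tall, loose; origin at its underside. Not to be knocked over.
Things that resemble listed ones, but are neither listed nor needed, are in the scene too. Of the things shaped like the part that bears boss_mid, the aluminium one is meant.

How it is judged:
By the outcome, as a careful person would: the job done as asked, in the order asked, and still so for the second after the job is handed in, with the robot touching nothing.
It also fails if it takes over 67 s, if anything falls off the work surface, if the arm or the gripper's body presses on something with over 40 N, if the wrist force passes 120 N, or if a joint passes its speed limit or range.

## Working session

There is one attempt and no reset: what is moved stays moved. The work goes in short steps, Python scripts to look and compute and a shell command to move; the robot and the scene stay as the last step left them, time stands still between calls to the robot, and variables do not carry over. Pictures are saved under pics/ and viewed, and the job is handed in when it is done.

```bash
ls; mkdir -p pics; python3 - <<'E'
from cell import env, optics, job
import cv2
print(env.state())
for n in("side","top"):
    im=optics.read_camera(n); cv2.imwrite(f"pics/{n}0.png",im[:,:,::-1]); print(optics.camera_params(n))
E
```

```text
pics
{'t': 0.0, 'joints': array([-1.21458705e+00,  4.91572789e-01,  1.55946045e+00, -5.44159968e-06,
        1.09167662e+00, -1.05578258e-01]), 'qvel': array([ 4.97491247e-05,  1.76157582e-04, -8.55537657e-04,  1.36109761e-03,
       -4.91721287e-04,  8.05397199e-04]), 'tau': array([ 2.98866384e-03, -6.12643147e+01, -2.58182645e+01,  6.94364123e-02,
        4.82151029e-02, -9.88416423e-05]), 'eef_pos': array([ 278.40138598, -559.25703879,  181.34975647]), 'tcp_rot': array([-1.67205485,  1.56967911,  1.93132785]), 'ft_force': array([-0.2135984 , -0.28754791,  0.8904999 ]), 'moment': array([-0.01172132, -0.0114879 ,  0.02357654]), 'opening': 0.9985358823318562}
{'fx': 436.38144939426394, 'fy': 436.38144939426394, 'cx': 322.91999954991104, 'cy': 236.682142174911, 'k1': 0.01869095525632003, 'world_from_camera': array([[ 9.68250950e-01,  1.45914573e-01, -2.02975455e-01,
         3.57720132e+02],
       [-2.49823234e-01,  5.36048446e-01, -8.06374860e-01,
        -8.40834750e+02],
       [-8.85716642e-03,  8.31481209e-01,  5.55482267e-01,
         6.73110157e+02],
       [ 0.00000000e+00,  0.00000000e+00,  0.00000000e+00,
         1.00000000e+00]])}
{'fx': 497.38674658813716, 'fy': 497.38674658813716, 'cx': 315.99246308377127, 'cy': 234.46167978266487, 'k1': -0.10641056983913695, 'world_from_camera': array([[ 2.16415878e-02,  9.76902880e-01, -2.12585055e-01,
         3.76328402e+02],
       [-9.99764374e-01,  2.15049795e-02, -2.95510940e-03,
        -2.08417569e+01],
       [ 1.68478237e-03,  2.12598918e-01,  9.77138098e-01,
         1.06023460e+03],
       [ 0.00000000e+00,  0.00000000e+00,  0.00000000e+00,
         1.00000000e+00]])}
```

View pics/side0.png

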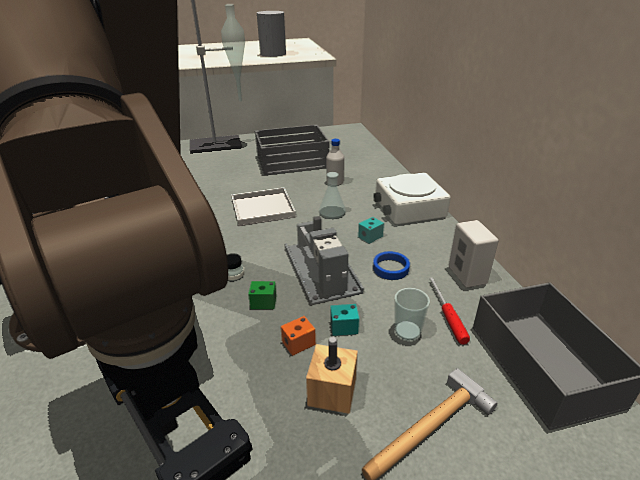

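View pics/top0.png

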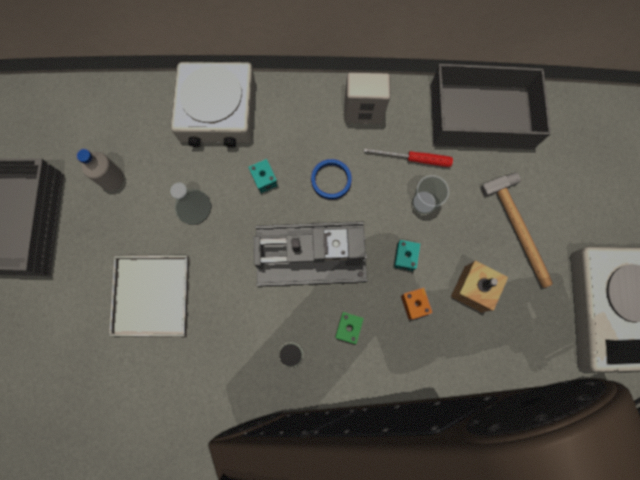

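The side view shows the drift in the rack at about (333,352), the vise at (325,255), and the tray at (263,205). In the top view the rack is at (483,285), the aluminium boss at (337,243), the tray at (150,296), the beaker at (430,195) and the flask at (192,205). The other boss-shaped blocks are teal (263,175) and (408,254), orange (417,303) and green (350,328). They are painted and not in the vise, so the bare-metal one between the jaws is the one meant. I'll confirm that with crops.

```bash
python3 - <<'E'
import cv2,numpy as np
t=cv2.imread("pics/top0.png");s=cv2.imread("pics/side0.png")
a=cv2.resize(t[215:295,245:375],None,fx=6,fy=6,interpolation=cv2.INTER_CUBIC);cv2.imwrite("pics/c_top_v.png",a)
a=cv2.resize(t[250:320,440:520],None,fx=7,fy=7,interpolation=cv2.INTER_CUBIC);cv2.imwrite("pics/c_top_r.png",a)
a=cv2.resize(s[205:310,275:375],None,fx=5.5,fy=5.5,interpolation=cv2.INTER_CUBIC);cv2.imwrite("pics/c_side_v.png",a)
a=cv2.resize(s[325:420,295:370],None,fx=6,fy=6,interpolation=cv2.INTER_CUBIC);cv2.imwrite("pics/c_side_r.png",a)
E
```

```text
(no output)
```

View pics/c_top_v.png

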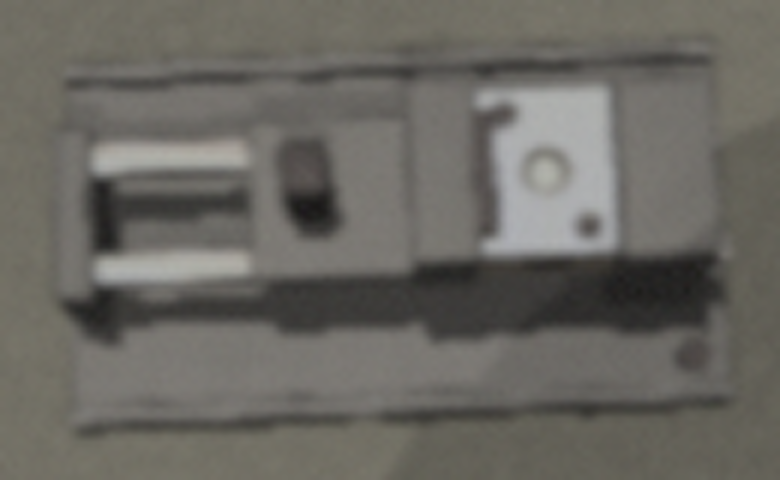

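View pics/c_top_r.png

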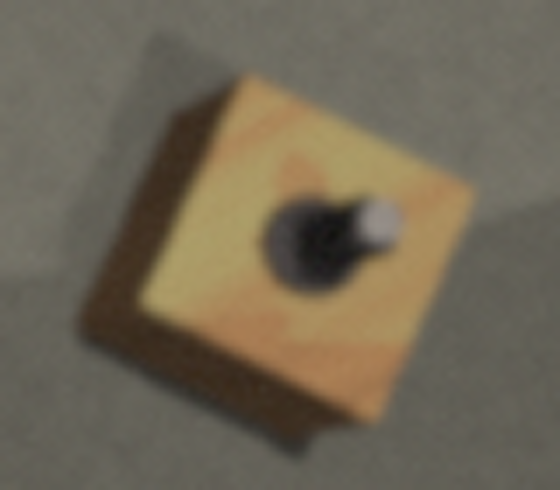

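View pics/c_side_v.png

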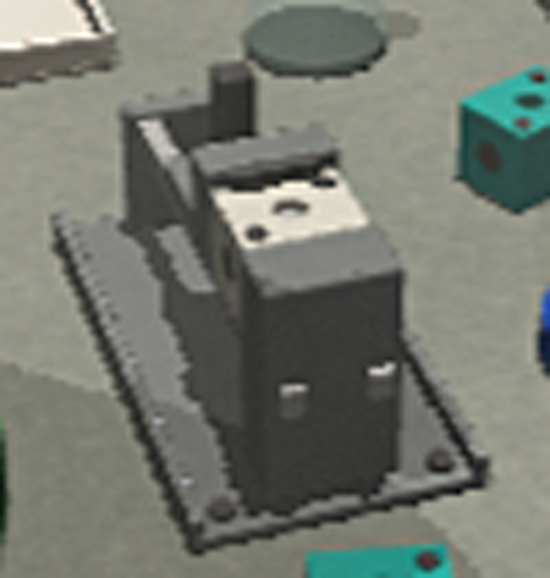

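View pics/c_side_r.png

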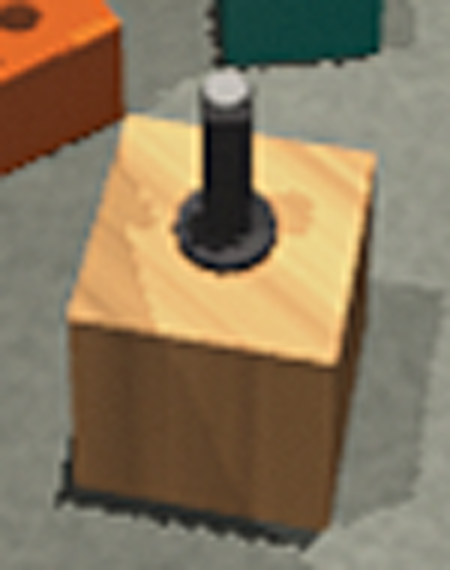

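The crops confirm it. The bare-aluminium boss with its bright hole and pin sits between the grey jaws, at top-view pixel (336,243), and only the teal, orange and green blocks resemble it. Next I'll measure positions.

```bash
cat > h.py <<'E'
import numpy as np,cv2
from cell import env,optics,job
def K(n):
    p=optics.camera_params(n); return p,np.array(p["world_from_camera"])
def ray(n,uv):
    p,T=K(n); d=np.array([(uv[0]-p["cx"])/p["fx"],(uv[1]-p["cy"])/p["fy"]]); s=d.copy()
    for _ in range(30): s=d/(1+p["k1"]*(s@s))
    return T[:3,3],T[:3,:3]@np.array([s[0],-s[1],-1.])
def onz(n,uv,z):
    o,d=ray(n,uv); return o+d*(z-o[2])/d[2]
def proj(n,X):
    p,T=K(n); c=T[:3,:3].T@(np.array(X,float)-T[:3,3]); s=np.array([c[0],-c[1]])/-c[2]; s=s*(1+p["k1"]*(s@s))
    return np.array([s[0]*p["fx"]+p["cx"],s[1]*p["fy"]+p["cy"]])
def tri(u,v):
    o1,d1=ray("top",u);o2,d2=ray("side",v);A=np.stack([d1,-d2],1);t=np.linalg.lstsq(A,o2-o1,rcond=None)[0]
    a=o1+d1*t[0];b=o2+d2*t[1];return (a+b)/2,np.linalg.norm(a-b)
E
python3 - <<'E'
from h import *
np.set_printoptions(precision=1,suppress=True)
t=cv2.imread("pics/top0.png");s=cv2.imread("pics/side0.png")
tc=lambda x,y:(245+(x+.5)/6-.5,215+(y+.5)/6-.5)
sc=lambda x,y:(275+(x+.5)/5.5-.5,205+(y+.5)/5.5-.5)
print("hole top",onz("top",tc(546,170),114),"side",onz("side",sc(291,208),114),tri(tc(546,170),sc(291,208)))
# boss corners right side (fixed jaw side)
print("boss corners",[onz("top",tc(*c),114)[:2] for c in((610,86),(618,250),(482,256),(476,92))])
# base corners
print("base L/R",[onz("top",tc(*c),8)[:2] for c in((68,72),(712,50),(80,430),(728,402))])
print("rails",[onz("top",tc(*c),70)[:2] for c in((92,145),(250,142),(95,280),(250,276))])
print("jawgrip top",onz("top",tc(300,160),136),"side",onz("side",sc(232,72),136),tri(tc(300,160),sc(232,72)))
# rack
for n,im,off in(("top",t,(440,250,520,320)),("side",s,(295,325,370,420))):
    hsv=cv2.cvtColor(im,cv2.COLOR_BGR2HSV); m=((hsv[...,0]>8)&(hsv[...,0]<28)&(hsv[...,1]>80)&(hsv[...,2]>(110 if n=="top" else 140))).astype(np.uint8)
    k=np.zeros_like(m);k[off[1]:off[3],off[0]:off[2]]=m[off[1]:off[3],off[0]:off[2]]
    k=cv2.morphologyEx(k,cv2.MORPH_OPEN,np.ones((2,2)))
    c=max(cv2.findContours(k,0,1)[0],key=cv2.contourArea); h=cv2.convexHull(c)
    w=np.array([onz(n,p[0],75)[:2] for p in h],np.float32); print(n,"rack",cv2.minAreaRect(w))
rc=lambda x,y:(440+(x+.5)/7-.5,250+(y+.5)/7-.5); rs=lambda x,y:(295+(x+.5)/6-.5,325+(y+.5)/6-.5)
print("drift top",onz("top",rc(380,223),155-75+75-0),onz("side",rs(227,88),155),tri(rc(380,223),rs(227,88)))
print("collar side",onz("side",rs(226,228),80), "top",onz("top",rc(312,247),80))
# tray
hsv=cv2.cvtColor(t,cv2.COLOR_BGR2HSV); m=((hsv[...,2]>150)&(hsv[...,1]<60)).astype(np.uint8);m[:, :100]=0;m[:,200:]=0;m[:245]=0;m[345:]=0
c=max(cv2.findContours(m,0,1)[0],key=cv2.contourArea);w=np.array([onz("top",p[0],4)[:2] for p in cv2.convexHull(c)],np.float32);print("tray@4",cv2.minAreaRect(w));w=np.array([onz("top",p[0],22)[:2] for p in cv2.convexHull(c)],np.float32);print("tray@22",cv2.minAreaRect(w))
print("beaker",onz("top",(424,203),5)[:2],onz("top",(432,190),90)[:2],"flask",onz("top",(193,207),3)[:2],onz("top",(178,190),127)[:2])
a=cv2.resize(s[330:380,315:355],None,fx=14,fy=12,interpolation=cv2.INTER_NEAREST);cv2.imwrite("pics/c_d.png",a)
E
```

```text
hole top [566.2 -56.3 114. ] side [566.2 -54.5 114. ] (array([565.9, -56.3, 115.3]), np.float64(0.2635160419744637))
boss corners [array([594.6, -76.8]), array([540.5, -79.9]), array([537.6, -36.2]), array([591.6, -33.2])]
base L/R [array([619.9, 113.4]), array([ 633.3, -120. ]), array([490.1, 103.1]), array([ 505.1, -126. ])]
rails [array([580.3,  96.1]), array([582.5,  42.5]), array([534.,  93.]), array([536.6,  40.9])]
jawgrip top [563.3  22.3 136. ] side [560.2  21.2 136. ] (array([561.9,  22.4, 135.4]), np.float64(2.9703630882077285))
top rack ((492.4229431152344, -359.5954895019531), (76.9503173828125, 76.19837951660156), 63.73594665527344)
side rack ((494.7677307128906, -358.78106689453125), (76.35783386230469, 76.4966812133789), 63.551639556884766)
drift top [ 491.5 -349.6  155. ] [ 488.7 -375.   155. ] (array([ 493.9, -356.9,  134.8]), np.float64(0.27171222267406697))
collar side [ 493.2 -358.5   80. ] top [ 493.8 -356.5   80. ]
tray@4 ((461.17523193359375, 334.5874328613281), (161.31494140625, 148.53128051757812), 1.7460715770721436)
tray@22 ((459.72930908203125, 328.53033447265625), (158.56585693359375, 146.0000762939453), 1.7460715770721436)
beaker [ 682.5 -255.3] [ 685.9 -253.7] flask [662.6 256.2] [663.2 256.5]
```

View pics/c_d.png

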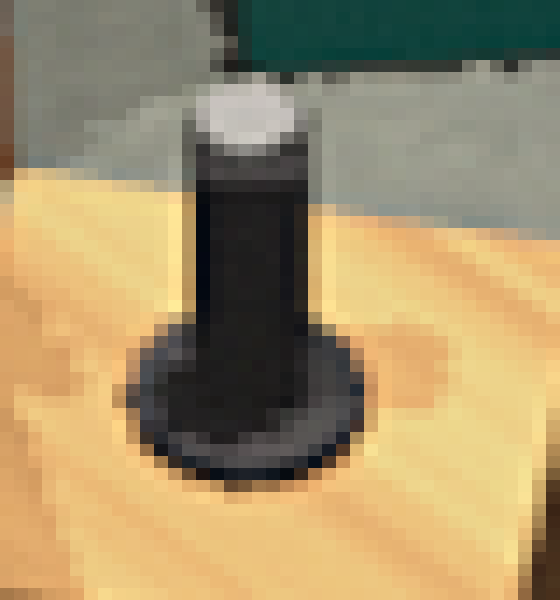

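```bash
python3 - <<'E'
from h import *
from scipy.spatial.transform import Rotation as R
np.set_printoptions(precision=3,suppress=True)
s=env.state();M=R.from_euler('xyz',s['tcp_rot']).as_matrix();print(M);print(np.degrees(np.arctan2(M[1,1],M[0,1])))
g=cv2.cvtColor(cv2.imread("pics/side0.png"),cv2.COLOR_BGR2GRAY)
for r in range(344,356):print(r,g[r,324:342])
g=cv2.cvtColor(cv2.imread("pics/top0.png"),cv2.COLOR_BGR2GRAY)
for r in range(276,296):print(r,g[r,474:502])
E
```

```text
[[-0.     0.446 -0.895]
 [ 0.001 -0.895 -0.446]
 [-1.    -0.001 -0.   ]]
-63.541729724916195
344 [145 145 148 161 102  53  72  68  70  72  70  70  60 126 157 152 148 151]
345 [190 181 165 170 106  24  41  43  43  41  42  37  35 126 157 151 150 151]
346 [212 211 210 217 142  12  23  27  28  27  26  25  29 123 157 151 150 151]
347 [212 214 217 228 154   8  28  30  30  32  30  25  37 156 187 164 158 150]
348 [210 210 213 227 155   8  26  30  31  32  32  24  38 179 212 201 193 188]
349 [210 210 213 227 155   7  30  31  34  32  31  22  37 181 218 207 205 197]
350 [208 209 212 226 155   7  26  31  30  32  31  22  35 184 219 206 203 202]
351 [206 207 212 227 153   7  25  30  29  29  33  22  38 187 221 210 206 202]
352 [209 208 210 224 155   8  28  32  29  30  30  21  36 185 221 212 209 208]
353 [211 211 209 223 152   7  27  31  30  30  30  23  35 181 221 211 211 210]
354 [206 211 215 224 149   8  27  31  32  31  29  22  37 182 219 209 210 209]
355 [201 207 218 232 158  12  25  29  29  29  28  25  39 188 225 211 210 209]
276 [152 153 152 151 149 144 140 139 138 135 135 134 140 148 149 153 15
[... 1608 characters left out ...]
142 138 130 109  92  78  68  64  57  55  54  58  77 100 123 139
 143 146 145 145 143 143 143 142 141 137]
291 [142 140 140 139 136 130 120 104  90  86  82  81  85  94 111 129 138 141
 144 143 144 143 143 141 141 141 140 133]
292 [139 139 141 140 141 141 138 131 125 116 113 113 118 128 134 142 143 143
 143 144 142 141 142 141 142 143 137 123]
293 [141 139 140 140 141 141 143 143 141 137 137 135 136 141 144 145 143 142
 142 141 142 142 142 142 143 140 132 115]
294 [137 140 138 137 137 136 140 142 144 145 144 145 145 147 145 144 143 144
 142 141 143 142 143 144 144 138 124 107]
295 [135 134 135 131 133 133 134 139 143 143 146 146 144 142 142 141 143 142
 143 143 143 144 144 146 142 134 115 101]
```

The drift axis is at about (493.5,-358), square at -16° modulo 90. The vise yaw is about 3.3° and the boss is at about (566,-56). First I move above the drift.

```bash
python3 -m handwheel '[{"travel":[35,33,0],"roll":7.5},{"travel":[70,66,0],"roll":15},{"travel":[105,99,0],"roll":23},{"travel":[140,132,0],"roll":31},{"travel":[175,165,0],"roll":39},{"travel":[205,192,0],"roll":45},{"travel":[215,201.5,0],"roll":47.5},{"travel":[215,201.5,0],"roll":47.5}]' -1
python3 - <<'E'
from h import *
for n in("side","top"):cv2.imwrite(f"pics/{n}1.png",optics.read_camera(n)[:,:,::-1])
E
```

```text
t: 0.9
eef_pos: [494.3, -356.9, 181.6]
tcp_rot: [-2.018, 1.57, 2.417]
ft_force: [-0.5, -0.8, -0.2]
opening: 0.998
```

View pics/side1.png

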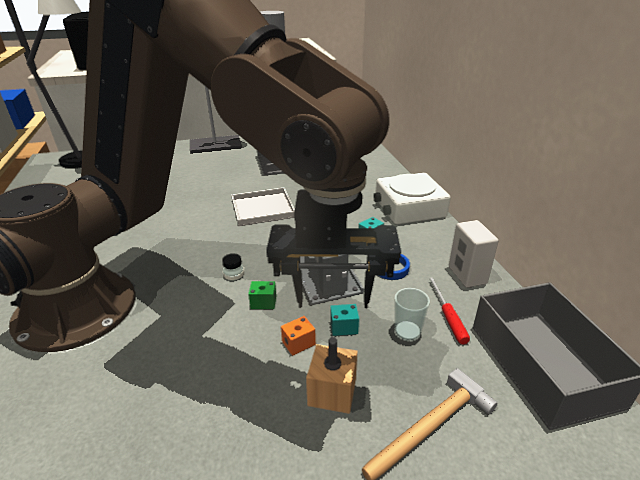

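The gripper is centred over the drift, with fingertips at about (303,300) and (369,303) and the drift top at (333,343). I lower it and grip.

```bash
python3 -m handwheel '[{"travel":[0,-0.5,-30],"roll":0},{"travel":[0,-0.5,-60],"roll":0},{"travel":[0,-0.5,-85],"roll":0},{"travel":[0,-0.5,-97.5],"roll":0},{"travel":[0,-0.5,-97.5],"roll":0},{"travel":[0,-0.5,-97.5],"roll":0}]' -1
python3 -m handwheel '[{"travel":[0,0,0],"roll":0},{"travel":[0,0,0],"roll":0},{"travel":[0,0,0],"roll":0},{"travel":[0,0,0],"roll":0},{"travel":[0,0,0],"roll":0},{"travel":[0,0,0],"roll":0},{"travel":[0,0,0],"roll":0},{"travel":[0,0,0],"roll":0}]' 1
```

```text
t: 1.6
eef_pos: [493.4, -359.5, 85.3]
tcp_rot: [1.088, 1.57, -0.764]
ft_force: [0.4, 0.7, -0.6]
opening: 1.0
t: 2.4
eef_pos: [493.5, -358.5, 84.4]
tcp_rot: [1.254, 1.571, -0.597]
ft_force: [-0.1, 0.8, 0.6]
opening: 0.383
```

```bash
python3 -m handwheel '[{"travel":[0,0,0],"roll":0},{"travel":[0,0,0],"roll":0},{"travel":[0,0,0],"roll":0},{"travel":[0,0,0],"roll":0},{"travel":[0,0,0],"roll":0},{"travel":[0,0,0],"roll":0}]' 1
python3 - <<'E'
from h import *
for n in("side","top"):cv2.imwrite(f"pics/{n}2.png",optics.read_camera(n)[:,:,::-1])
s=cv2.imread("pics/side2.png");cv2.imwrite("pics/c2.png",cv2.resize(s[250:430,250:430],None,fx=3.3,fy=3.3))
E
```

```text
t: 3.0
eef_pos: [493.5, -358.5, 84.4]
tcp_rot: [1.536, 1.571, -0.315]
ft_force: [-0.4, 0.8, -1.0]
opening: 0.145
```

View pics/c2.png

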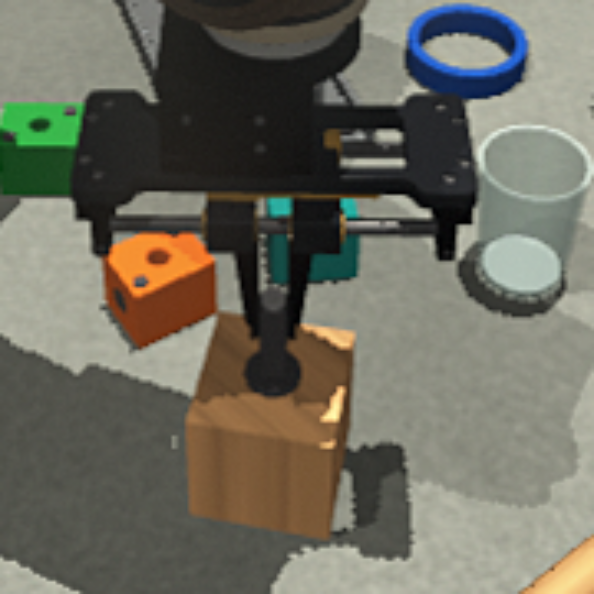

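The drift is gripped at opening 0.145, about 13.8 mm. I lift it, then carry it over the boss.

```bash
python3 -m handwheel '[{"travel":[0,0,30],"roll":0},{"travel":[0,0,70],"roll":0},{"travel":[0,0,110],"roll":0},{"travel":[0,0,130],"roll":0},{"travel":[0,0,130],"roll":0}]'
python3 -m handwheel '[{"travel":[10,42,0],"roll":0},{"travel":[20,84,0],"roll":0},{"travel":[30,126,0],"roll":0},{"travel":[40,168,0],"roll":0},{"travel":[50,210,0],"roll":0},{"travel":[60,252,0],"roll":0},{"travel":[68,285,0],"roll":0},{"travel":[72.5,302,0],"roll":0}]'
python3 -m handwheel '[{"travel":[0,0,-5],"roll":0},{"travel":[0,0,-5],"roll":0},{"travel":[0,0,-5],"roll":0}]'
python3 - <<'E'
from h import *
for n in("side","top"):cv2.imwrite(f"pics/{n}3.png",optics.read_camera(n)[:,:,::-1])
s=cv2.imread("pics/side3.png");cv2.imwrite("pics/c3.png",cv2.resize(s[150:310,240:400],None,fx=3.7,fy=3.7))
s=cv2.imread("pics/top3.png");cv2.imwrite("pics/c3t.png",s[150:350,200:480])
E
```

```text
t: 3.6
eef_pos: [494.3, -359.2, 217.3]
tcp_rot: [1.118, 1.566, -0.733]
ft_force: [0.1, -0.8, -2.5]
opening: 0.145
t: 4.4
eef_pos: [565.7, -53.8, 212.8]
tcp_rot: [-1.626, 1.569, 2.808]
ft_force: [-0.6, -0.7, -1.0]
opening: 0.141
t: 4.7
eef_pos: [565.5, -57.4, 208.6]
tcp_rot: [-1.366, 1.569, 3.065]
ft_force: [0.5, -0.2, -1.4]
opening: 0.145
```

View pics/c3.png

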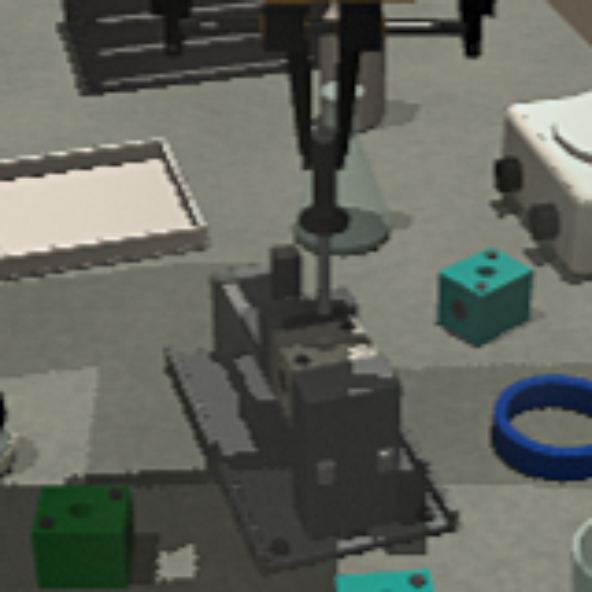

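View pics/c3t.png

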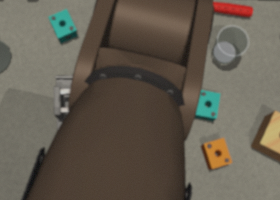

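```bash
python3 - <<'E'
from h import *
np.set_printoptions(precision=2,suppress=True)
for z in(138,150,165):print(proj("side",(566,-56,z)),proj("side",(567,-56,z))-proj("side",(566,-56,z)),proj("side",(566,-55,z))-proj("side",(566,-56,z)))
print(proj("side",(566,-56,114)))
g=cv2.cvtColor(cv2.imread("pics/side3.png"),cv2.COLOR_BGR2GRAY)
for r in range(212,246,2):print(r,g[r,318:338])
print(*[env.state()['eef_pos'] for _ in range(3)])
s=cv2.imread("pics/side3.png");cv2.imwrite("pics/c3b.png",cv2.resize(s[200:260,300:360],None,fx=9,fy=9,interpolation=cv2.INTER_CUBIC))
E
```

```text
[327.56 233.91] [ 0.43 -0.06] [-0.12 -0.24]
[327.54 229.39] [ 0.44 -0.06] [-0.12 -0.24]
[327.52 223.64] [ 0.44 -0.06] [-0.12 -0.23]
[327.59 242.79]
212 [123  94  85  92  70  39  27  32  33  34  33  28  26  21  36  77  94  93
  91  91]
214 [139  98  62  70  86  99  99  83  63  62  58  79  98  97  98  93  90  93
  91  92]
216 [ 76  83 118  93  54  60  69  66  62  61  59  80  95  95  95  94  91  87
  82  72]
218 [ 64  61  60 118 138 132  92  52  55  61  55  51  56  55  57  53  51  46
  41  49]
220 [ 41  36  29  77 124 134 139 112  69  59  52 111 137 135 132 135 139 138
 136 133]
222 [ 39  39  30  79 122 135 135 108  69  58  51 109 137 134 133 134 136 135
 136 136]
224 [ 42  39  30  80 123 132 132 109  68  58  50 108 137 131 127 126 128 130
 129 129]
226 [ 40  39  32  80 124 131 133 110  69  57  50 107 136 130 133 132 129 129
 129 129]
228 [ 38  37  30  82 126 134 138  96  54  60  51  94 109  94  91  92 121 134
 128 130]
230 [ 57  46  43  85  75  87 109  75  53  62  57  84 103 102  99  97  97  99
 125 134]
232 [ 47  47  46  45  42  42  41  43  56  65  60  45  40  38  41  49  73  67
  90 124]
234 [ 49  48  48  43  43  42  37  39  58  66  62  42  29  31  31  35  35  29
  80 123]
236 [ 40  35  35  37  38  34  34  34  32  33  30  27  40  47  38  45  65 146
 136 116]
238 [ 37  39  46  45  48  62  66  67  66  66  68  67  71  56  33  23  28  39
 136 163]
240 [70 69 70 70 69 69 68 67 68 69 69 67 65 67 70 65 64 81 89 85]
242 [68 66 66 65 68 67 65 68 73 75 73 70 61 60 61 60 60 58 53 49]
244 [ 92  98  99  99  95  94  94  90  69  58  66  70  85  95  94  92 173 208
 185 170]
[565.79 -57.55 209.16] [565.79 -57.55 209.16] [565.79 -57.55 209.16]
```

View pics/c3b.png

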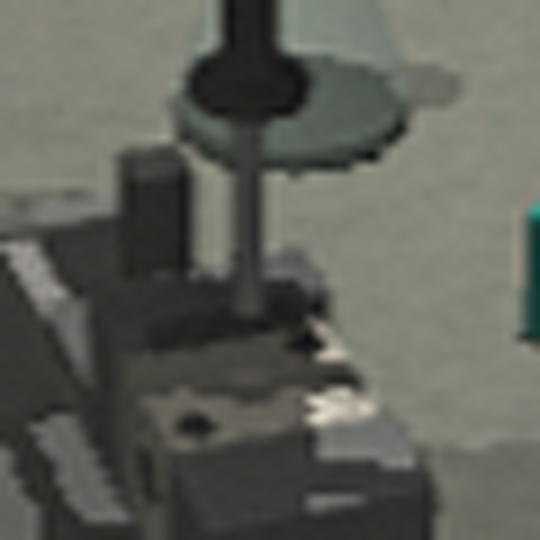

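The drift shank is at column 327.0, against 327.6 for the hole, so it is within about 1.3 mm. I make a small correction, then descend to just inside the hole mouth.

```bash
python3 -m handwheel '[{"travel":[0.8,0.6,-10],"roll":0},{"travel":[0.8,0.6,-18],"roll":0},{"travel":[0.8,0.6,-22],"roll":0},{"travel":[0.8,0.6,-24],"roll":0},{"travel":[0.8,0.6,-26],"roll":0},{"travel":[0.8,0.6,-26],"roll":0},{"travel":[0.8,0.6,-26],"roll":0}]'
python3 - <<'E'
from h import *
s=optics.read_camera("side")[:,:,::-1];cv2.imwrite("pics/c4.png",cv2.resize(s[200:260,300:360],None,fx=9,fy=9,interpolation=cv2.INTER_CUBIC))
print(env.state())
E
```

```text
t: 5.5
eef_pos: [566.9, -55.9, 183.6]
tcp_rot: [1.653, 1.57, -0.198]
ft_force: [-0.1, -0.0, -1.2]
opening: 0.141
{'t': 5.55, 'joints': array([-2.14251882e-01,  4.10296333e-01,  1.69533360e+00, -9.93405313e-06,
        1.03550600e+00,  6.56548399e-02]), 'qvel': array([-0.00013505,  0.00093164, -0.00071221,  0.00113764,  0.00176782,
        0.00128209]), 'tau': array([-1.36728503e-02, -5.54336715e+01, -2.52609694e+01,  7.32325064e-02,
        2.69627263e-02, -8.98612052e-04]), 'eef_pos': array([566.91316689, -55.91616387, 183.66412635]), 'tcp_rot': array([ 1.6177397 ,  1.57033953, -0.23295828]), 'ft_force': array([-0.32553709,  0.41083502, -2.19661183]), 'moment': array([-0.03126905, -0.03161162, -0.00932714]), 'opening': 0.1433290098249063}
```

View pics/c4.png

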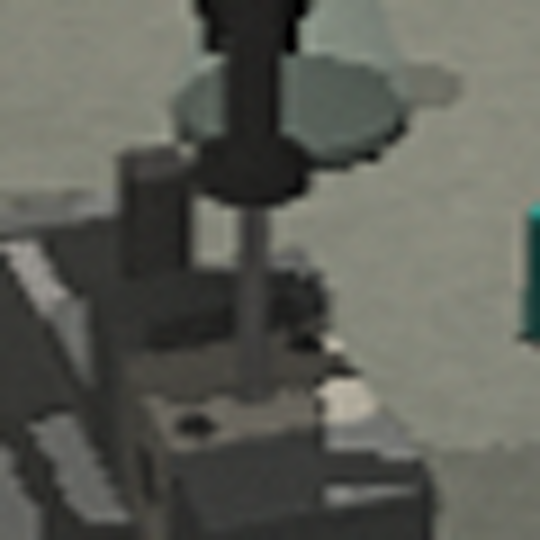

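The tip is at (328,243), on the hole centre at (327.7,242.6), with no contact force. I start driving.

```bash
python3 -m handwheel '[{"travel":[0,0,-2],"roll":0},{"travel":[0,0,-4],"roll":0},{"travel":[0,0,-5],"roll":0},{"travel":[0,0,-6],"roll":0}]'
python3 -m handwheel '[{"travel":[0,0,-2],"roll":0},{"travel":[0,0,-4],"roll":0},{"travel":[0,0,-6],"roll":0},{"travel":[0,0,-8],"roll":0}]'
```

```text
t: 5.95
eef_pos: [567.3, -56.0, 178.0]
tcp_rot: [1.684, 1.569, -0.167]
ft_force: [0.9, -0.1, 3.6]
opening: 0.147
t: 6.35
eef_pos: [567.0, -56.0, 169.6]
tcp_rot: [1.637, 1.57, -0.214]
ft_force: [0.8, 0.1, 4.7]
opening: 0.144
```

```bash
python3 -m handwheel '[{"travel":[0,0,-2],"roll":0},{"travel":[0,0,-4],"roll":0},{"travel":[0,0,-6],"roll":0},{"travel":[0,0,-8],"roll":0}]'
python3 -m handwheel '[{"travel":[0,0,-2],"roll":0},{"travel":[0,0,-4],"roll":0},{"travel":[0,0,-6],"roll":0},{"travel":[0,0,-8],"roll":0}]'
python3 -m handwheel '[{"travel":[0,0,-3],"roll":0},{"travel":[0,0,-6],"roll":0},{"travel":[0,0,-9],"roll":0},{"travel":[0,0,-13],"roll":0},{"travel":[0,0,-13],"roll":0},{"travel":[0,0,-13],"roll":0}]'
python3 - <<'E'
from h import *
s=optics.read_camera("side")[:,:,::-1];cv2.imwrite("pics/c5.png",cv2.resize(s[190:310,270:390],None,fx=5,fy=5,interpolation=cv2.INTER_CUBIC))
print(env.state()['ft_force'])
E
```

```text
t: 6.75
eef_pos: [566.9, -55.9, 161.4]
tcp_rot: [1.749, 1.571, -0.102]
ft_force: [-1.1, 0.9, 5.1]
opening: 0.147
t: 7.15
eef_pos: [566.9, -56.0, 153.3]
tcp_rot: [1.317, 1.571, -0.534]
ft_force: [-0.1, 0.8, 6.1]
opening: 0.142
t: 7.75
eef_pos: [566.7, -55.9, 140.1]
tcp_rot: [-1.462, 1.57, 2.97]
ft_force: [-0.3, 0.3, -0.8]
opening: 0.143
[ 0.23925165  0.98460558 -2.02131065]
```

View pics/c5.png

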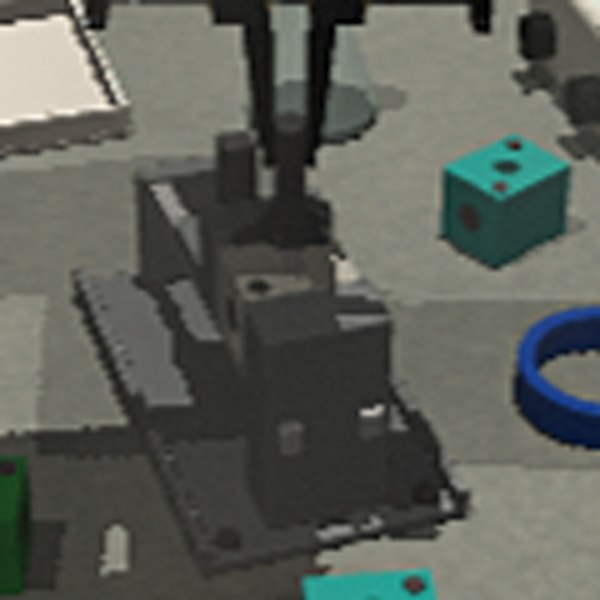

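The force fell back to tare at tip depth 45 mm, so the pin should be out. I raise the drift and check the hole on the way.

```bash
python3 -m handwheel '[{"travel":[0,0,15],"roll":0},{"travel":[0,0,35],"roll":0},{"travel":[0,0,60],"roll":0},{"travel":[0,0,74],"roll":0},{"travel":[0,0,74],"roll":0}]'
python3 -m handwheel '[{"travel":[-10,-42,0],"roll":0},{"travel":[-20,-84,0],"roll":0},{"travel":[-30,-126,0],"roll":0},{"travel":[-40,-168,0],"roll":0},{"travel":[-50,-210,0],"roll":0},{"travel":[-60,-252,0],"roll":0},{"travel":[-69,-285,0],"roll":0},{"travel":[-73.3,-302.6,0],"roll":0}]'
python3 -m handwheel '[{"travel":[0,0,0],"roll":0},{"travel":[0,0,0],"roll":0},{"travel":[0,0,0],"roll":0}]'
python3 - <<'E'
from h import *
s=optics.read_camera("side")[:,:,::-1];cv2.imwrite("pics/side6.png",s);cv2.imwrite("pics/c6.png",cv2.resize(s[210:430,260:400],None,fx=2.7,fy=2.7,interpolation=cv2.INTER_CUBIC))
cv2.imwrite("pics/c6v.png",cv2.resize(s[205:310,275:375],None,fx=5.5,fy=5.5,interpolation=cv2.INTER_CUBIC))
s=optics.read_camera("top")[:,:,::-1];cv2.imwrite("pics/c6t.png",cv2.resize(s[215:295,245:375],None,fx=6,fy=6,interpolation=cv2.INTER_CUBIC))
E
```

```text
t: 8.3
eef_pos: [567.6, -56.1, 216.3]
tcp_rot: [1.627, 1.567, -0.223]
ft_force: [0.3, 0.4, -3.0]
opening: 0.145
t: 9.1
eef_pos: [492.3, -360.8, 213.1]
tcp_rot: [-1.83, 1.569, 2.6]
ft_force: [0.5, 0.4, -2.5]
opening: 0.147
t: 9.4
eef_pos: [493.9, -357.3, 214.3]
tcp_rot: [-2.561, 1.57, 1.873]
ft_force: [0.0, 0.2, -0.6]
opening: 0.143
```

View pics/c6.png

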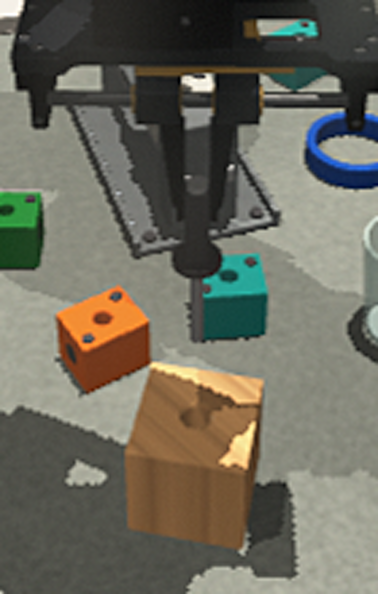

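View pics/c6v.png

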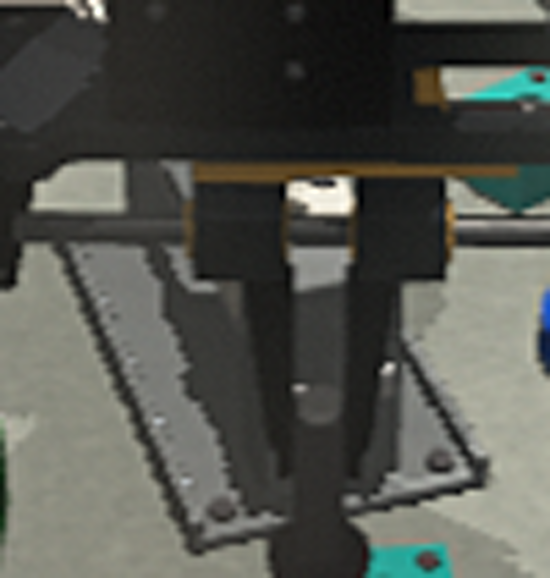

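View pics/c6t.png

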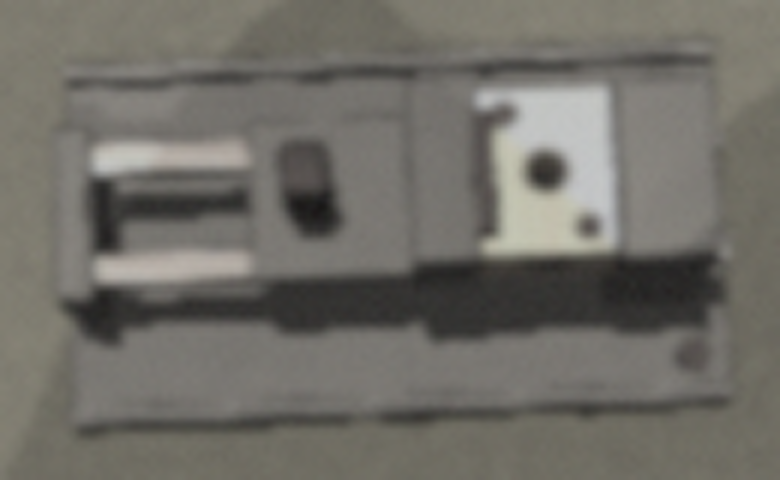

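The hole at top-crop (546,170) is now dark, so the pin has been driven out. The drift shank lines up with the rack hole: crop column 197 for both. I lower it.

```bash
python3 -m handwheel '[{"travel":[0,0,-30],"roll":0},{"travel":[0,0,-60],"roll":0},{"travel":[0,0,-75],"roll":0},{"travel":[0,0,-90],"roll":0},{"travel":[0,0,-105],"roll":0},{"travel":[0,0,-105],"roll":0}]'
python3 -m handwheel '[{"travel":[0,0,-8],"roll":0},{"travel":[0,0,-16],"roll":0},{"travel":[0,0,-21],"roll":0},{"travel":[0,0,-24],"roll":0},{"travel":[0,0,-24],"roll":0}]'
python3 - <<'E'
from h import *
s=optics.read_camera("side")[:,:,::-1];cv2.imwrite("pics/c7.png",cv2.resize(s[270:430,260:400],None,fx=4,fy=3.7,interpolation=cv2.INTER_CUBIC))
E
```

```text
t: 10.1
eef_pos: [493.2, -357.2, 107.9]
tcp_rot: [-2.055, 1.568, 2.379]
ft_force: [-0.3, 0.6, -1.0]
opening: 0.147
t: 10.6
eef_pos: [493.4, -358.5, 85.2]
tcp_rot: [-2.104, 1.57, 2.329]
ft_force: [0.8, -1.0, -2.1]
opening: 0.142
```

View pics/c7.png

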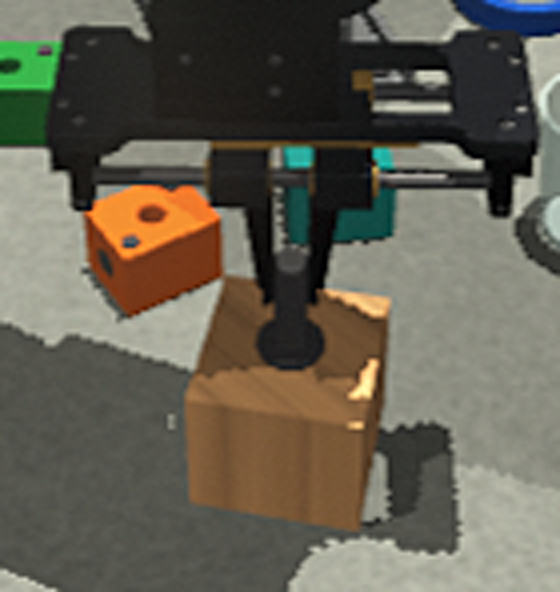

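```bash
python3 -m handwheel '[{"travel":[0,0,-0.7],"roll":0},{"travel":[0,0,-1],"roll":0},{"travel":[0,0,-1],"roll":0}]'
python3 -m handwheel '[{"travel":[0,0,0],"roll":0},{"travel":[0,0,0],"roll":0},{"travel":[0,0,0],"roll":0},{"travel":[0,0,0],"roll":0},{"travel":[0,0,0],"roll":0},{"travel":[0,0,0],"roll":0},{"travel":[0,0,0],"roll":0},{"travel":[0,0,0],"roll":0}]' -1
```

```text
t: 10.95
eef_pos: [493.6, -358.6, 84.6]
tcp_rot: [1.183, 1.57, -0.668]
ft_force: [0.5, 0.0, -1.8]
opening: 0.141
t: 11.75
eef_pos: [493.5, -358.5, 84.5]
tcp_rot: [1.744, 1.571, -0.107]
ft_force: [-0.3, 0.5, -1.1]
opening: 0.762
```

```bash
python3 -m handwheel '[{"travel":[0,0,10],"roll":0},{"travel":[0,0,35],"roll":0},{"travel":[0,0,75],"roll":0},{"travel":[0,0,115],"roll":0},{"travel":[0,0,130],"roll":0},{"travel":[0,0,130],"roll":0}]' -1
python3 -m handwheel '[{"travel":[8,45,0],"roll":3},{"travel":[16,90,0],"roll":6},{"travel":[24,135,0],"roll":9},{"travel":[32,180,0],"roll":12},{"travel":[40,225,0],"roll":15},{"travel":[48,270,0],"roll":18},{"travel":[56,315,0],"roll":19.3},{"travel":[64,360,0],"roll":19.3}]'
python3 -m handwheel '[{"travel":[4,20,-20],"roll":0},{"travel":[4,20,-40],"roll":0},{"travel":[4,20,-60],"roll":0},{"travel":[4,20,-60],"roll":0}]'
python3 - <<'E'
from h import *
s=optics.read_camera("side")[:,:,::-1];cv2.imwrite("pics/side8.png",s)
print(env.state()['eef_pos'])
E
```

```text
t: 12.35
eef_pos: [494.2, -359.1, 217.7]
tcp_rot: [1.127, 1.566, -0.724]
ft_force: [-1.1, -0.0, -0.3]
opening: 1.001
t: 13.15
eef_pos: [557.0, 3.4, 213.5]
tcp_rot: [-1.739, 1.569, 3.031]
ft_force: [1.3, -0.3, -0.2]
opening: 0.999
t: 13.55
eef_pos: [559.7, 21.8, 151.4]
tcp_rot: [-1.705, 1.565, 3.065]
ft_force: [-1.0, 0.5, -0.0]
opening: 1.001
[560.57955305  21.58189849 153.04243429]
```

View pics/side8.png

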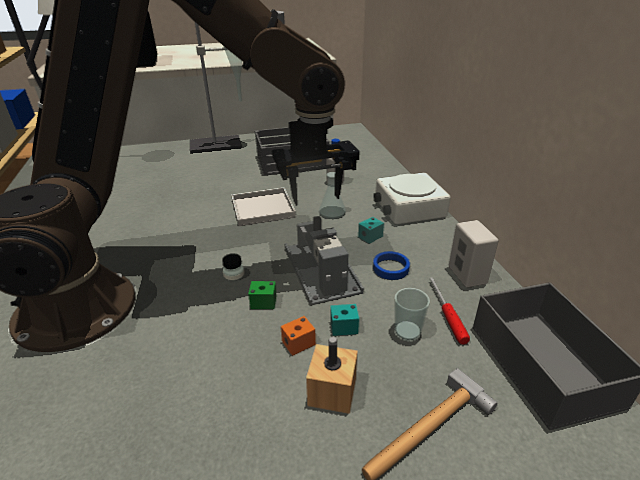

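The drift stands in the rack again at (333,352), and the gripper is above the jaw post at (317,222). I lower it and grip the post.

```bash
python3 -m handwheel '[{"travel":[0.5,0,-20],"roll":0},{"travel":[0.5,0,-40],"roll":0},{"travel":[0.5,0,-50],"roll":0},{"travel":[0.5,0,-56],"roll":0},{"travel":[0.5,0,-56],"roll":0}]' -1
python3 -m handwheel '[{"travel":[0,0,0],"roll":0},{"travel":[0,0,0],"roll":0},{"travel":[0,0,0],"roll":0},{"travel":[0,0,0],"roll":0},{"travel":[0,0,0],"roll":0},{"travel":[0,0,0],"roll":0},{"travel":[0,0,0],"roll":0},{"travel":[0,0,0],"roll":0}]' 1
python3 -m handwheel '[{"travel":[0,0,0],"roll":0},{"travel":[0,0,0],"roll":0},{"travel":[0,0,0],"roll":0},{"travel":[0,0,0],"roll":0},{"travel":[0,0,0],"roll":0},{"travel":[0,0,0],"roll":0}]' 1
```

```text
t: 14.1
eef_pos: [562.0, 21.3, 98.5]
tcp_rot: [-1.791, 1.571, 2.978]
ft_force: [0.2, -0.3, -0.1]
opening: 1.001
t: 14.9
eef_pos: [562.0, 21.5, 98.5]
tcp_rot: [1.589, 1.571, 0.075]
ft_force: [-0.0, 1.1, 0.9]
opening: 0.384
t: 15.5
eef_pos: [561.2, 21.5, 98.4]
tcp_rot: [-1.611, 1.569, -3.125]
ft_force: [-5.8, -1.1, 3.1]
opening: 0.181
```

```bash
python3 -m handwheel '[{"travel":[-0.3,5,0],"roll":0},{"travel":[-0.7,12,0],"roll":0},{"travel":[-1.1,19,0],"roll":0},{"travel":[-1.6,27,0],"roll":0},{"travel":[-2,35,0],"roll":0},{"travel":[-2.5,43,0],"roll":0},{"travel":[-2.8,48,0],"roll":0},{"travel":[-2.9,50,0],"roll":0}]' 1
python3 -m handwheel '[{"travel":[0,0.5,0],"roll":0},{"travel":[0,0.5,0],"roll":0}]' 1
python3 - <<'E'
from h import *
for n in("side","top"):cv2.imwrite(f"pics/{n}9.png",optics.read_camera(n)[:,:,::-1])
print(env.state()['ft_force'],env.state()['eef_pos'])
s=cv2.imread("pics/side9.png");cv2.imwrite("pics/c9.png",cv2.resize(s[170:310,260:380],None,fx=4.2,fy=4.2,interpolation=cv2.INTER_CUBIC))
E
```

```text
t: 16.3
eef_pos: [558.1, 71.4, 98.4]
tcp_rot: [-1.251, 1.569, -2.764]
ft_force: [-6.8, -4.9, 3.0]
opening: 0.187
t: 16.5
eef_pos: [558.1, 71.3, 98.3]
tcp_rot: [-1.17, 1.568, -2.683]
ft_force: [-5.9, -5.6, 3.6]
opening: 0.18
[-6.95491825 -5.27504212  4.3217677 ] [558.11932811  71.38033782  98.36490582]
```

View pics/c9.png

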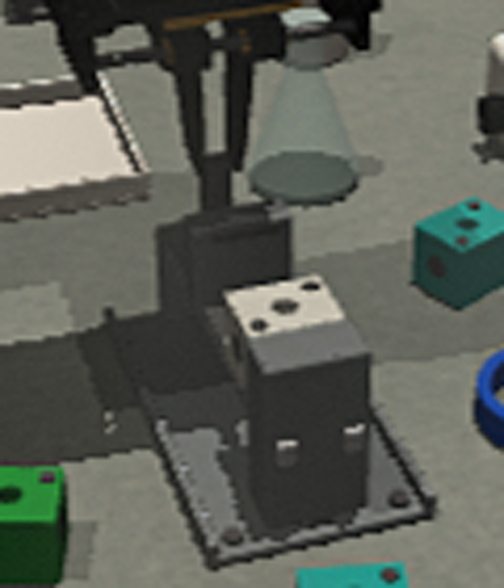

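The jaw slid back, leaving the boss free on the rails with its hole at crop (285,307). I pull a little further to confirm it has reached the stop.

```bash
python3 -m handwheel '[{"travel":[0,1,0],"roll":0},{"travel":[-0.1,2,0],"roll":0},{"travel":[-0.1,2,0],"roll":0}]' 1
python3 -m handwheel '[{"travel":[0,0,0],"roll":0},{"travel":[0,0,0],"roll":0},{"travel":[0,0,0],"roll":0},{"travel":[0,0,0],"roll":0},{"travel":[0,0,0],"roll":0},{"travel":[0,0,0],"roll":0},{"travel":[0,0,0],"roll":0},{"travel":[0,0,0],"roll":0}]' -1
python3 -m handwheel '[{"travel":[0,0,15],"roll":0},{"travel":[0,0,45],"roll":0},{"travel":[0,0,75],"roll":0},{"travel":[0,0,75],"roll":0}]' -1
python3 - <<'E'
from h import *
for n in("side","top"):cv2.imwrite(f"pics/{n}10.png",optics.read_camera(n)[:,:,::-1])
s=cv2.imread("pics/side10.png");cv2.imwrite("pics/c10.png",cv2.resize(s[170:310,260:380],None,fx=4.2,fy=4.2,interpolation=cv2.INTER_CUBIC))
s=cv2.imread("pics/top10.png");cv2.imwrite("pics/c10t.png",cv2.resize(s[215:295,245:375],None,fx=6,fy=6,interpolation=cv2.INTER_CUBIC))
E
```

```text
t: 16.9
eef_pos: [558.1, 71.5, 98.3]
tcp_rot: [-0.596, 1.566, -2.109]
ft_force: [-5.7, -18.5, 4.6]
opening: 0.183
t: 17.7
eef_pos: [559.0, 74.0, 98.4]
tcp_rot: [1.935, 1.571, 0.421]
ft_force: [0.7, 0.4, 0.1]
opening: 0.802
t: 18.1
eef_pos: [560.6, 74.0, 177.0]
tcp_rot: [1.533, 1.565, 0.019]
ft_force: [0.0, 0.4, -0.2]
opening: 0.999
```

View pics/c10.png

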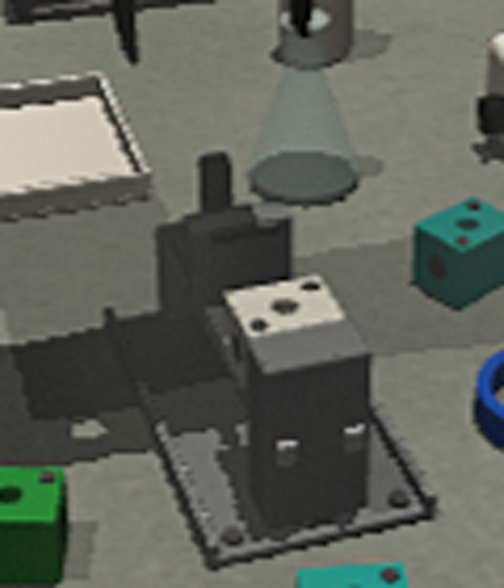

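View pics/c10t.png

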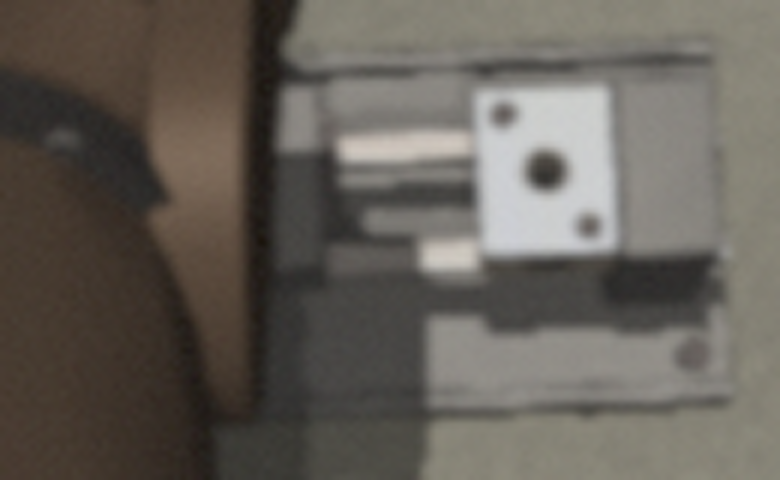

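The y force rose to 18.5 N, so the jaw is at its stop and fully open. The boss hasn't moved: hole at top-crop (546,170). I move over the boss.

```bash
python3 -m handwheel '[{"travel":[2,-40,0],"roll":0},{"travel":[4,-80,0],"roll":0},{"travel":[6,-115,0],"roll":0},{"travel":[7,-130,0],"roll":0},{"travel":[7,-130,0],"roll":0}]' -1
python3 -m handwheel '[{"travel":[0,0,0],"roll":0},{"travel":[0,0,0],"roll":0}]' -1
python3 - <<'E'
from h import *
s=optics.read_camera("side")[:,:,::-1];cv2.imwrite("pics/c11.png",cv2.resize(s[150:310,250:410],None,fx=3.7,fy=3.7,interpolation=cv2.INTER_CUBIC))
E
```

```text
t: 18.7
eef_pos: [565.7, -57.4, 172.4]
tcp_rot: [-1.842, 1.569, 2.924]
ft_force: [0.3, 0.9, 0.1]
opening: 1.0
t: 18.9
eef_pos: [565.8, -54.7, 173.2]
tcp_rot: [-2.229, 1.57, 2.541]
ft_force: [-0.2, 0.1, 0.1]
opening: 1.002
```

View pics/c11.png

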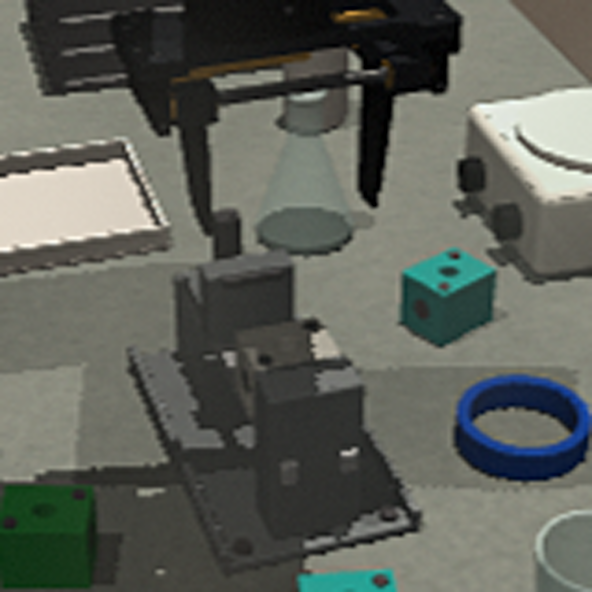

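The fingers straddle the boss, at crop (205,225) and (372,200). I lower the gripper and close it.

```bash
python3 -m handwheel '[{"travel":[0.4,-0.8,-30],"roll":0},{"travel":[0.4,-0.8,-55],"roll":0},{"travel":[0.4,-0.8,-75],"roll":0},{"travel":[0.4,-0.8,-90],"roll":0},{"travel":[0.4,-0.8,-98],"roll":0},{"travel":[0.4,-0.8,-98],"roll":0}]' -1
python3 -m handwheel '[{"travel":[0,0,0],"roll":0},{"travel":[0,0,0],"roll":0},{"travel":[0,0,0],"roll":0},{"travel":[0,0,0],"roll":0},{"travel":[0,0,0],"roll":0},{"travel":[0,0,0],"roll":0},{"travel":[0,0,0],"roll":0},{"travel":[0,0,0],"roll":0}]' 1
python3 -m handwheel '[{"travel":[0,0,0],"roll":0},{"travel":[0,0,0],"roll":0},{"travel":[0,0,0],"roll":0}]' 1
```

```text
t: 19.55
eef_pos: [566.0, -56.1, 74.7]
tcp_rot: [-1.888, 1.569, 2.882]
ft_force: [0.6, 1.2, -0.2]
opening: 1.002
t: 20.35
eef_pos: [566.4, -56.9, 75.6]
tcp_rot: [1.285, 1.571, -0.229]
ft_force: [-0.3, 0.2, 2.9]
opening: 0.564
t: 20.65
eef_pos: [566.4, -56.9, 75.6]
tcp_rot: [1.223, 1.571, -0.291]
ft_force: [-1.3, -1.1, 4.2]
opening: 0.564
```

Gripped at 53.6 mm. I lift it.

```bash
python3 -m handwheel '[{"travel":[0,0.5,5],"roll":0},{"travel":[0,0.8,15],"roll":0},{"travel":[0,1,35],"roll":0},{"travel":[0,1,60],"roll":0},{"travel":[0,1,85],"roll":0},{"travel":[0,1,100],"roll":0},{"travel":[0,1,100],"roll":0}]' 1
python3 - <<'E'
from h import *
s=optics.read_camera("side")[:,:,::-1];cv2.imwrite("pics/c12.png",cv2.resize(s[150:310,250:410],None,fx=3.7,fy=3.7,interpolation=cv2.INTER_CUBIC))
s=optics.read_camera("top")[:,:,::-1];cv2.imwrite("pics/c12t.png",s)
E
```

```text
t: 21.35
eef_pos: [567.3, -55.9, 177.9]
tcp_rot: [1.313, 1.567, -0.201]
ft_force: [-0.3, -0.5, -3.0]
opening: 0.563
```

View pics/c12.png

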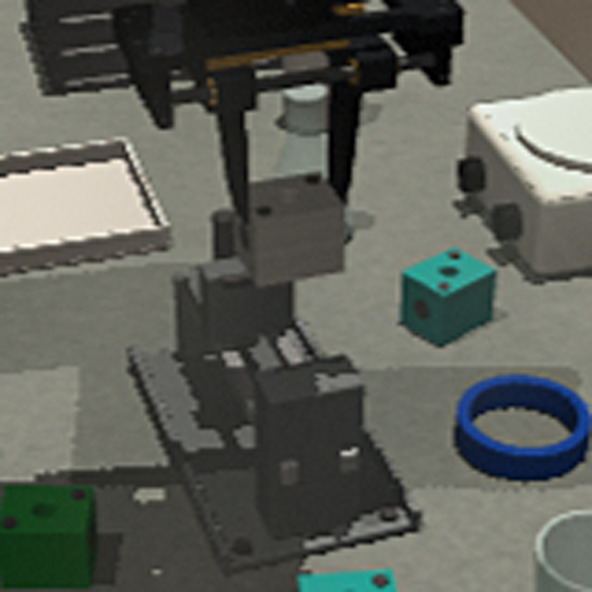

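The boss hangs level in the fingers at crop (292,230). I carry it to the tray.

```bash
python3 -m handwheel '[{"travel":[-5,20,0],"roll":0},{"travel":[-14,50,0],"roll":0},{"travel":[-24,85,0],"roll":0},{"travel":[-34,122,0],"roll":0},{"travel":[-44,160,0],"roll":0},{"travel":[-54,198,0],"roll":0},{"travel":[-64,236,0],"roll":0},{"travel":[-74,272,0],"roll":0}]' 1
python3 -m handwheel '[{"travel":[-10,36,0],"roll":0},{"travel":[-18,66,0],"roll":0},{"travel":[-26,92,0],"roll":0},{"travel":[-31,110,0],"roll":0},{"travel":[-32,116,0],"roll":0},{"travel":[-32,116,0],"roll":0},{"travel":[-32,116,0],"roll":0}]' 1
python3 - <<'E'
from h import *
for n in("side","top"):cv2.imwrite(f"pics/{n}13.png",optics.read_camera(n)[:,:,::-1])
s=cv2.imread("pics/side13.png");cv2.imwrite("pics/c13.png",cv2.resize(s[110:270,200:400],None,fx=3.7,fy=3.7,interpolation=cv2.INTER_CUBIC))
E
```

```text
t: 22.25
eef_pos: [491.3, 217.6, 174.3]
tcp_rot: [-1.352, 1.569, -2.866]
ft_force: [1.0, 0.2, -2.7]
opening: 0.562
t: 22.95
eef_pos: [460.5, 331.4, 174.9]
tcp_rot: [-0.878, 1.57, -2.393]
ft_force: [-0.4, 0.3, -3.7]
opening: 0.562
```

View pics/c13.png

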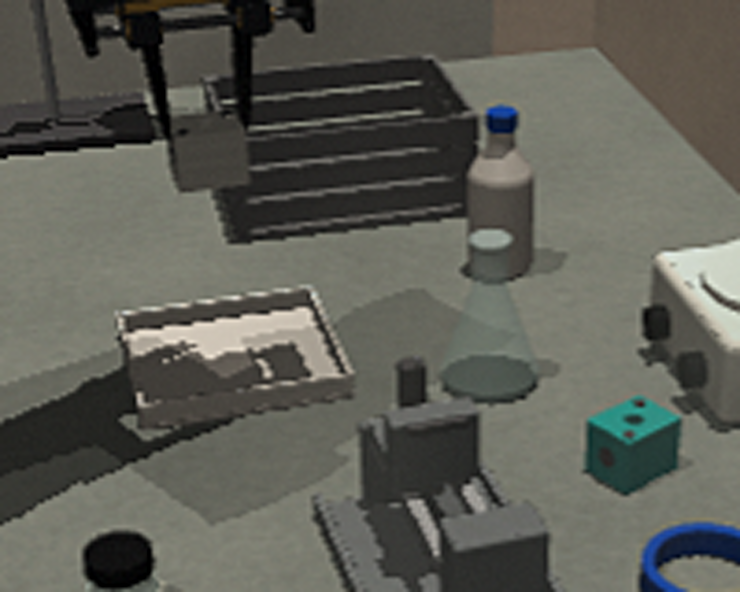

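View pics/top13.png

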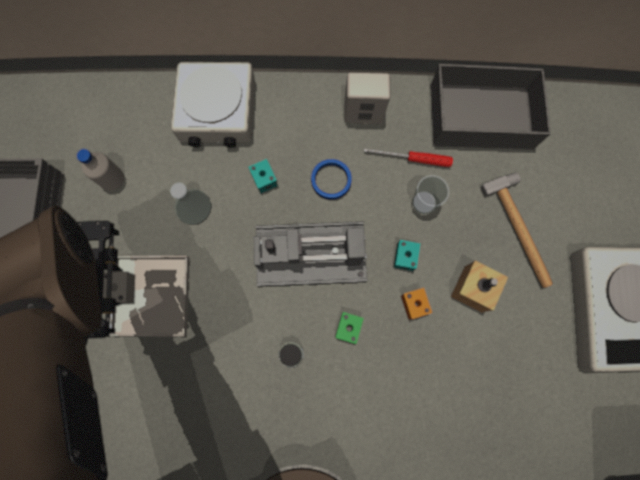

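The pin is visible between the rails at top (335,250), the rack and drift are at (485,285), and the beaker and flask are standing. The boss hangs over the tray, so I lower it.

```bash
python3 -m handwheel '[{"travel":[0,0,-35],"roll":0},{"travel":[0,0,-75],"roll":0},{"travel":[0,0,-110],"roll":0},{"travel":[0,0,-135],"roll":0},{"travel":[0,0,-150],"roll":0},{"travel":[0,0,-158],"roll":0},{"travel":[0,0,-158],"roll":0}]' 1
python3 - <<'E'
from h import *
s=optics.read_camera("side")[:,:,::-1];cv2.imwrite("pics/c14.png",cv2.resize(s[150:250,200:340],None,fx=5.5,fy=5.5,interpolation=cv2.INTER_CUBIC))
print(env.state()['eef_pos'],env.state()['ft_force'])
E
```

```text
t: 23.75
eef_pos: [460.4, 331.5, 16.8]
tcp_rot: [-1.059, 1.57, -2.573]
ft_force: [-0.2, 1.5, -3.1]
opening: 0.565
[460.75233428 331.8727624   17.67607995] [ 0.06782233 -0.36603955 -1.40137784]
```

View pics/c14.png

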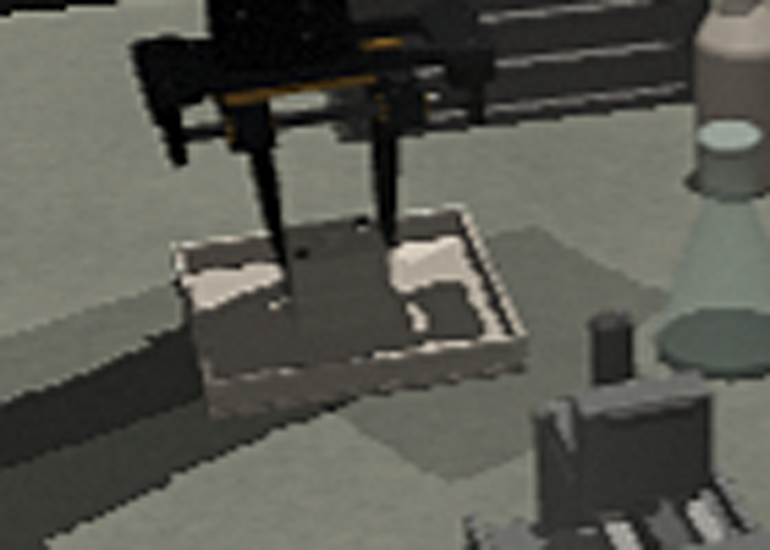

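The boss is inside the tray, about 8 mm above the floor. I finish lowering it slowly and watch for contact.

```bash
python3 -m handwheel '[{"travel":[0,0,-2],"roll":0},{"travel":[0,0,-4],"roll":0},{"travel":[0,0,-5],"roll":0},{"travel":[0,0,-6],"roll":0},{"travel":[0,0,-6],"roll":0}]' 1
python3 -m handwheel '[{"travel":[0,0,-1],"roll":0},{"travel":[0,0,-1.5],"roll":0},{"travel":[0,0,-1.5],"roll":0}]' 1
```

```text
t: 24.3
eef_pos: [460.4, 332.2, 11.5]
tcp_rot: [1.565, 1.571, 0.051]
ft_force: [0.4, 0.1, -2.0]
opening: 0.564
t: 24.6
eef_pos: [460.4, 332.2, 9.9]
tcp_rot: [0.033, 1.571, -1.481]
ft_force: [0.8, -0.0, -2.7]
opening: 0.563
```

```bash
python3 -m handwheel '[{"travel":[0,0,-0.4],"roll":0},{"travel":[0,0,-0.7],"roll":0},{"travel":[0,0,-0.7],"roll":0}]' 1
```

```text
t: 24.9
eef_pos: [460.4, 332.2, 9.6]
tcp_rot: [1.878, 1.571, 0.364]
ft_force: [-1.5, -1.2, 3.5]
opening: 0.559
```

Contact at +3.5 N. I release and retreat straight up.

```bash
python3 -m handwheel '[{"travel":[0,0,0],"roll":0},{"travel":[0,0,0],"roll":0},{"travel":[0,0,0],"roll":0},{"travel":[0,0,0],"roll":0},{"travel":[0,0,0],"roll":0},{"travel":[0,0,0],"roll":0},{"travel":[0,0,0],"roll":0}]' -1
python3 -m handwheel '[{"travel":[0,0,10],"roll":0},{"travel":[0,0,35],"roll":0},{"travel":[0,0,75],"roll":0},{"travel":[0,0,120],"roll":0},{"travel":[0,0,160],"roll":0},{"travel":[0,0,190],"roll":0},{"travel":[0,0,190],"roll":0}]' -1
python3 - <<'E'
from h import *
for n in("side","top"):cv2.imwrite(f"pics/{n}15.png",optics.read_camera(n)[:,:,::-1])
t=cv2.imread("pics/top15.png");cv2.imwrite("pics/c15t.png",cv2.resize(t[215:295,245:375],None,fx=6,fy=6,interpolation=cv2.INTER_CUBIC))
E
```

```text
t: 25.6
eef_pos: [460.4, 332.2, 9.2]
tcp_rot: [1.54, 1.571, 0.027]
ft_force: [0.2, -0.1, -0.3]
opening: 0.995
t: 26.3
eef_pos: [461.7, 333.0, 204.3]
tcp_rot: [2.022, 1.563, 0.508]
ft_force: [-0.8, 0.5, -0.4]
opening: 1.0
```

View pics/side15.png

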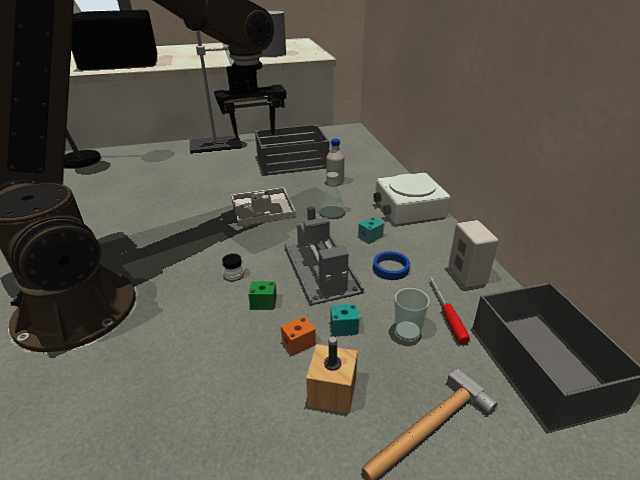

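View pics/c15t.png

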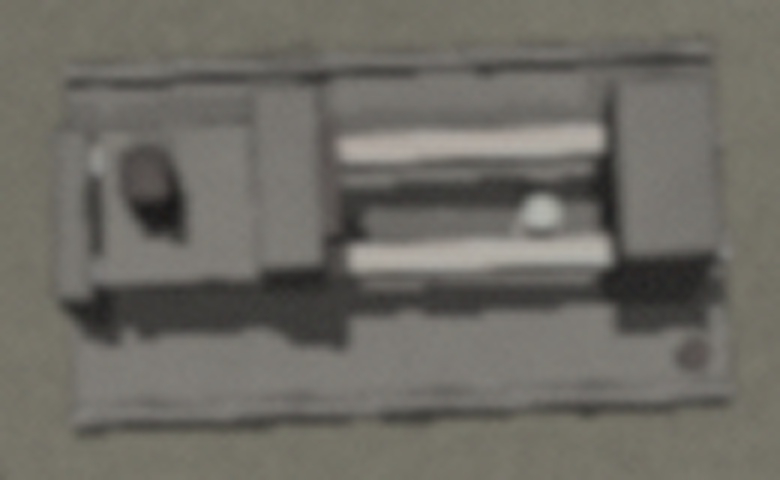

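The pin stands in the pan at crop (543,212), the jaw is fully open, and the drift is upright at (333,352). The beaker (410,315) and flask (332,197) are standing. I take a last look at the boss and the drift.

```bash
python3 - <<'E'
from h import *
s=cv2.imread("pics/side15.png")
a=cv2.resize(s[175:235,215:310],(760,480),interpolation=cv2.INTER_CUBIC)[:, :];b=cv2.resize(s[325:420,295:370],(380,480),interpolation=cv2.INTER_CUBIC)
cv2.imwrite("pics/c16.png",cv2.resize(np.hstack([a,b]),(800,337)))
E
```

```text
(no output)
```

View pics/c16.png

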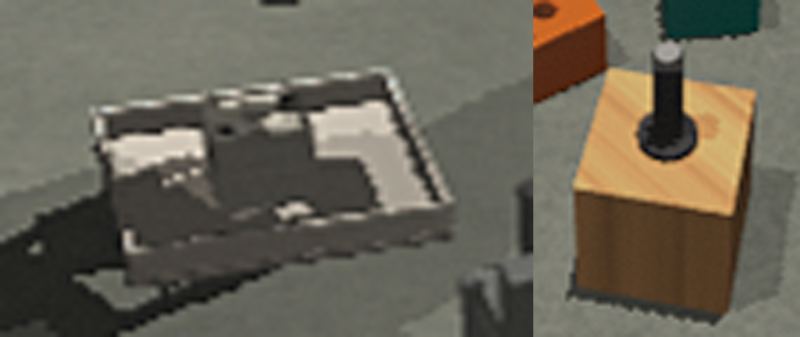

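The drift's collar sits on the rack. The boss is in the arm's shadow, so I move the arm aside for a clear view.

```bash
python3 -m handwheel '[{"travel":[0,-40,20],"roll":0},{"travel":[0,-80,20],"roll":0},{"travel":[0,-120,20],"roll":0},{"travel":[0,-160,20],"roll":0},{"travel":[0,-200,20],"roll":0},{"travel":[0,-240,20],"roll":0},{"travel":[0,-260,20],"roll":0},{"travel":[0,-260,20],"roll":0}]' -1
python3 - <<'E'
from h import *
s=optics.read_camera("side")[:,:,::-1];t=optics.read_camera("top")[:,:,::-1]
cv2.imwrite("pics/c17.png",np.hstack([cv2.resize(s[175:235,215:310],(480,303)),cv2.resize(t[245:345,100:200],(300,303))]))
print(env.state()['qvel'].round(3))
E
```

```text
t: 27.2
eef_pos: [459.9, 70.2, 218.3]
tcp_rot: [-1.509, 1.569, -3.026]
ft_force: [0.1, 0.1, -0.5]
opening: 0.999
[ 0.026 -0.002 -0.008  0.001  0.002  0.002]
```

View pics/c17.png

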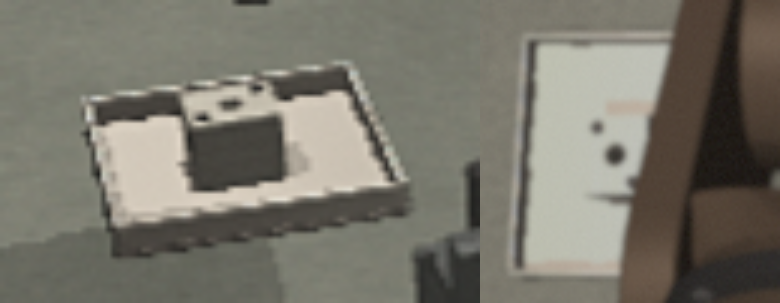

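The boss stands flat in the tray with its hole facing up, at crop (232,105). I hand the job in.

```bash
python3 -m handwheel '[{"travel":[0,0,0],"roll":0},{"travel":[0,0,0],"roll":0}]' -1; python3 -c "
from cell import job
print(job.job_done())"
```

```text
t: 27.5
eef_pos: [460.3, 73.1, 219.0]
tcp_rot: [-1.834, 1.57, 2.936]
ft_force: [-0.4, 1.0, 0.1]
opening: 0.999
the job is handed in; nothing more can be done
None
```

I drove the pin down through the boss, hung the drift back in the rack, opened the sliding jaw and set the boss down in the white tray. I handed the job in at 27.5 s on the robot clock; it gave no verdict.

The last pictures showed:
- **Pin:** standing in the pan between the rails. The boss's hole was already dark before I opened the jaw.
- **Drift:** upright in the rack, with its collar on the top face.
- **Jaw:** fully open. The pull force rose to 18.5 N when it reached its stop.
- **Boss:** flat on its underside in the tray with its hole facing up. It touched down at about 3.5 N before I released it.
- **Glassware:** beaker and flask both standing.

No check failed. The early position estimates for the boss's hole and the drift differed by up to about 2 mm between the two cameras. That was within the play in the holes.

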